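Fold down the heater's sprung side rest and set a sample tin on it

ROBOT

A 6-joint arm with a two-finger parallel gripper is mounted at the origin on the work surface. World frame = base frame: x ahead of the robot, y to its left, z up, the work surface at z = 0. Lengths are in m, angles in rad, forces in N, time in s.
With the tool pointing down it reaches from about 0.35 to 1 m from the base axis. Payload 7.1 kg.
Tool frame: the origin (TCP) lies midway between the tips of the shut fingers; the grasp point (between the pads) lies r.grasp_offset behind it (r.grasp_offset is the distance from the TCP to the grasp point, in m); x points along the fingers, y is the direction in which the jaws open and shut, and the axes are right-handed (so a half turn about x gives the same grasp; the last joint's range is limited). The gripper opens to 85 mm and grips with 20 to 120 N. Pads are 22 mm wide; open, the fingers measure 114 mm over their backs; the gripper's body (76 mm by 85 mm) begins 54 mm behind the grasp point. The pads swing forward as they close: fully open they stand 13 mm farther back than shut.
Start: joints at [1.25, 0.423, 1.63, -0, 1.089, -0.019], TCP at [0.186, 0.597, 0.2] pointing down, gripper open.
Joint ranges: [-3, 3], [-0.9, 2.11], [0.09, 2.58], [-1.31, 4.45], [0.11, 2.69], [-2.54, 2.54]. Speed limits (rad/s): [2.39, 2.39, 3.01, 3.14, 3.14, 3.14].

INTERFACE

Orientations are given as a unit quaternion [w, x, y, z].
In Python, from bench import r, imaging gives the robot as it stands. The module is installed in compiled form; this text tells all that it offers.
- The arm moves only by the tool arm_command, never from a script. Its argument "increments" is a list of rows, each an object of numbers: "grip": the opening, from -1 (shut) to 1 (fully open), so that 0 is half open; "x", "y", "z": the shift along the tool's x, y, z in m; "yaw": the turn about the tool's x in rad. A call has 1 to 12 rows; each row shifts and turns the commanded pose from where the row before left it, along the tool's axes as they then stand; what a row does not reach is not made up. A row lasts 1/10 s, in which the tool goes at most 50 mm and 8.59 degrees, less where a joint would pass 70% of its speed; a pose out of reach is approached as far as the arm can. A call is refused whole if a number of a shift passes 0.05 or a number of a turn 0.15, either way. A call with a gripper value outside its range is refused whole. The fingers move at their own pace and stop on an object; the grip force is fixed at half the most. Time passes only in rows, so rows that do not move let the fingers close. It gives the time, the measured TCP pose, the force and the opening at its end, in the units of the state.
- r.sense(): the state, without advancing time (a new reading comes with each control period).
- imaging.camera(name): name is "scene" or "top" or "wrist"; returns the picture (420x560x3 uint8, red, green, blue); there is no depth.
- imaging.camera_params(name): a dict with "fx", "fy", "cx", "cy" (pixels), "k1" (the pictures are not rectified: a ray, as slopes to the right and down, at radius r is drawn at 1 + k1 r^2 times it, then the intrinsics apply), "R" (3x3) and "t" (3): a world point X has camera coordinates R X + t; the wrist camera has in their place "hand_eye" (4x4, takes a point from camera to tool coordinates, whose origin is the TCP and whose axes are the tool frame's). Camera axes: x right, y down, z forward; pixel columns grow to the right and rows downward; lengths in m; the calibration is good to about 2 mm. A picture is of the moment at which its call begins: read the wrist's pose just before it. camera_params takes no time and is no camera call.
- r.sign_off(): hands the job in, once; it reports no verdict.
Trained networks look in the newest picture that a camera, given by its name, has taken for a name from the list of things; names that differ only in an ending like _2 or _b are one class to them, and where a whole thing is asked for, a point or a joint stands for the part that bears it (a point fixed in the world has none). Each returns a list of dicts, best first, with "conf" (0 to 1); they miss things now and then, are a little off and sometimes report something else, mostly with a low value. They report only what shows in the picture. A call takes as long as a camera call.
- imaging.search_frame(camera, thing): "location" ([x, y, z] in m, in the coordinates of the camera as it stood for that picture, good to about 4 mm: the middle of the surface that is visible of it).
- imaging.cut_out(camera, thing): "mask" (420x560 bool, what is visible of it).
- imaging.mark_of(camera, thing): "location" ([x, y, z] in m, in the coordinates of the camera as it stood for that picture, good to about 4 mm: a listed point, or the origin of a listed thing).
The state is a dict: "time_s": time; "joints": joint angles; "qd": joint speeds; "effort": joint torques, N m; "tool_pos": TCP position; "ee_rot": TCP orientation; "wrist_force": force on the tool from outside, world axes, zero at the start; "wrist_torque": the same for the moment, N m; "gripper_width": opening from 0.0 (shut) to 1.0 (fully open).
Only numpy, scipy, OpenCV 4.12 (cv2) and the standard library are available. Lean on these libraries where they do the work, as an engineer would, in place of code of your own. Each camera call takes 0.05 s, during which the arm holds its last target. There are 200 camera calls.

TASK

Fold down the sprung side rest of the blue heater: push it over until it snaps out flat, then press down on it with the fingers until its hinge has dropped fully home in its lock, holding a firm push of about 17 N there for half a second. Then stand the tin with the orange lid upright in the middle of the rest and let go. Never load the rest with more than 25 N, and leave the other things on the bench alone.

Things in the scene. Friction and masses are not known exactly. Their poses are not given: they have to be found in the camera images.
- heater: Low blue dry-block heater fixed to the bench, 150 mm (its x) by 180 mm (its y), 100 mm high. Origin: centre of its underside, on the bench top. Its x axis points to the side on which the rest folds out.
- rest (a joint): Hinge angle of the sprung rest. 0: folded, standing up and leaning 25 degrees back over the heater; grows as the free edge goes over outwards and down; 2.0 rad: flat out, level, at its other stop. The over-centre spring (0.32 N m at either stop, none at 1.0 rad) drives it back to 0 below about 1.0 rad and on to 2.0 beyond, by itself. 4 N at the free edge starts it..
- rest_hinge (a point): Point on the rest's hinge axis at mid-width, 82 mm from the heater's origin along its x, at first 101 to 108 mm above the bench; the axis runs along the heater's y. It is carried by a yellow block which slides down stiffly (about 8 N) and stays where it is left; it meets its rubber-buffered bottom, fully home, 5 to 8 mm lower: there the force rises by some 8 N a millimetre.
- rest_mid (a point): Middle of the rest's yellow-padded face. The rest is a steel plate 90 mm wide and 5 mm thick, from 6 to 101 mm from the hinge axis, which lies in its mid-plane; this point is 53.5 mm from the axis. Folded, this face looks back and down towards the heater (push on this face near the free edge, 92 mm above the axis); folded out, it is the level top face. Its x runs from hinge to free edge, z out of the face.
- tin_center (a point): Centre (half-way up) of the closed aluminium sample tin with the ORANGE lid: round, 57 mm across, 45 mm high, 0.1 to 0.2 kg, standing on the bench to the left or right of the heater. The point's z is the tin's axis.
- tin2: A like tin with a BLUE lid, to be left alone. Origin: centre of its underside.
- sieve: Small round brass sieve, 76 mm across, 30 mm high. Leave alone. Origin: centre of its underside.
- jar: White jar, 60 mm across, 80 mm high. Leave alone. Origin: centre of its underside.
- funnel: Orange funnel standing mouth down, 90 mm across, 105 mm high. Leave alone. Origin: centre of its underside.
- brush: Cleaning brush lying flat, about 200 mm long. Leave alone. Origin: near its middle, on the bench.
- crucible: White ceramic crucible, 50 mm across, 35 mm high. Leave alone. Origin: centre of its underside.

How it is judged:
By the outcome, as a careful person would: the job done as asked, in the order asked, and still so for the second after the job is handed in, with the robot touching nothing.
It also fails if it takes over 67 s, if anything falls off the work surface, if the arm or the gripper's body presses on something with over 40 N, if the wrist force passes 120 N, or if a joint passes its speed limit or range.

## Working session

There is one attempt and no reset: what is moved stays moved. The work goes in short steps, Python scripts to look and compute and a tool call to move; the robot and the scene stay as the last step left them, time stands still between calls to the robot, and variables do not carry over. Pictures are saved under pics/ and viewed, about 8 in all and at most 12, crops included, and the job is handed in when it is done.

Besides the shell and the picture viewer there is one more tool, called after "Emit:" in YAML: its name, and indented under it one key for each argument. arm_command: Moves the arm, as the interface text tells. Its arguments: {"type":"object","properties":{"increments":{"type":"array","items":{"type":"object","properties":{"grip":{"type":"number"},"x":{"type":"number"},"y":{"type":"number"},"z":{"type":"number"},"yaw":{"type":"number"}}}}},"required":["increments"]}

```bash
mkdir -p pics; cat > h.py <<'E'
import numpy as np, cv2
from bench import r, imaging
from scipy.spatial.transform import Rotation as Ro
def rot(q): return Ro.from_quat([q[1],q[2],q[3],q[0]]).as_matrix()
def world(cam,p):
    c=imaging.camera_params(cam)
    if cam=='wrist':
        s=r.sense(); H=np.array(c['hand_eye']); return rot(s['ee_rot'])@(H[:3,:3]@np.array(p)+H[:3,3])+s['tool_pos']
    return np.array(c['R']).T@(np.array(p)-c['t'])
def proj(cam,X):
    c=imaging.camera_params(cam)
    if cam=='wrist':
        s=r.sense(); H=np.array(c['hand_eye']); p=rot(s['ee_rot']).T@(np.array(X)-s['tool_pos']); p=H[:3,:3].T@(p-H[:3,3])
    else: p=np.array(c['R'])@X+c['t']
    a=p[:2]/p[2]; a=a*(1+c['k1']*(a@a)); return np.array([c['fx']*a[0]+c['cx'],c['fy']*a[1]+c['cy']])
def ray(cam,uv):
    c=imaging.camera_params(cam); K=np.array([[c['fx'],0,c['cx']],[0,c['fy'],c['cy']],[0,0,1]])
    a=cv2.undistortPoints(np.array([[uv]],float),K,np.array([c['k1'],0,0,0,0.])).ravel(); d=np.array([a[0],a[1],1])
    return world(cam,[0,0,0]), world(cam,d)-world(cam,[0,0,0])
def atz(cam,uv,z):
    o,d=ray(cam,uv); return o+d*(z-o[2])/d[2]
def snap(cam,name=None):
    im=imaging.camera(cam)
    if name: cv2.imwrite('pics/'+name,im[:,:,::-1])
    return im
E
python3 - <<'E'
from h import *
np.set_printoptions(precision=4,suppress=True)
ims=[]
print(r.grasp_offset, r.sense())
for c in ['scene','top']:
    im=snap(c); ims.append(im)
    print(c,'cam pos',world(c,[0,0,0]))
    for t in ['heater','rest_hinge','rest_mid','tin_center','tin2','sieve','jar','funnel','brush','crucible']:
        for d in imaging.mark_of(c,t)[:2]: print(t,round(d['conf'],2),world(c,d['location']))
cv2.imwrite('pics/a.png',ims[0][:,:,::-1]);cv2.imwrite('pics/b.png',ims[1][:,:,::-1])
E
```

```text
0.0187 {'time_s': 0.0, 'joints': array([ 1.25  ,  0.4239,  1.6307,  0.    ,  1.0886, -0.019 ]), 'qd': array([ 0.0007,  0.002 , -0.0001, -0.0003,  0.0002,  0.0007]), 'effort': array([ -0.001 , -55.736 , -28.1758,  -0.0001,   0.0073,   0.    ]), 'tool_pos': array([0.1855, 0.5962, 0.1987]), 'ee_rot': array([ 0.699 ,  0.1058,  0.6992, -0.1069]), 'wrist_force': array([-0.2895,  0.1122,  0.1111]), 'wrist_torque': array([-0.0201, -0.0225, -0.0001]), 'gripper_width': 0.9994789096385752}
scene cam pos [1.0327 0.6673 1.0933]
heater 0.71 [ 0.4317 -0.0373 -0.    ]
rest_hinge 0.66 [ 0.5125 -0.0614  0.1053]
rest_hinge 0.43 [ 0.4307 -0.0373 -0.0021]
rest_mid 0.17 [ 0.5225 -0.3146  0.019 ]
tin_center 0.85 [ 0.5217 -0.3184  0.0215]
tin2 0.63 [ 0.5176  0.354  -0.0024]
sieve 0.89 [0.7487 0.2154 0.0028]
sieve 0.18 [ 0.7547 -0.0806 -0.0029]
jar 0.58 [ 0.7531 -0.0802 -0.0015]
funnel 0.62 [ 0.488  -0.056   0.1519]
funnel 0.58 [ 0.343  -0.493  -0.0043]
brush 0.65 [ 0.6604 -0.4211 -0.0008]
crucible 0.76 [ 0.77    0.0708 -0.0003]
crucible 0.32 [ 0.5246 -0.3143  0.0213]
top cam pos [ 0.3245 -0.0832  1.8036]
heater 0.75 [ 0.3409 -0.494  -0.0001]
heater 0.66 [ 0.4279 -0.0356 -0.0007]
rest_hinge 0.95 [ 0.5029 -0.0672  0.1082]
rest_hinge 0.49 [ 0.4292 -0.0355 -0.0017]
rest_mid 0.97 [ 0.4853 -0.0601  0.1535]
rest_mid 0.23 [0.7448 0.2094 0.0028]
tin_center 0.79 [ 0.5158 -0.3137  0.0227]
tin2 0.79 [0.5095 0.3487 0.0009]
tin2 0.51 [ 0.3434 -0.4951 -0.0008]
sieve 0.9 [ 0.7427  0.2115 -0.0028]
jar 0.55 [ 0.7522 -0.0822 -0.0032]
funnel 0.65 [ 0.3406 -0.496  -0.0005]
funnel 0.52 [ 0.4277 -0.0379  0.003 ]
brush 0.83 [ 0.66   -0.4247 -0.0018]
crucible 0.73 [ 0.7656  0.0745 -0.0019]
```

View pics/a.png

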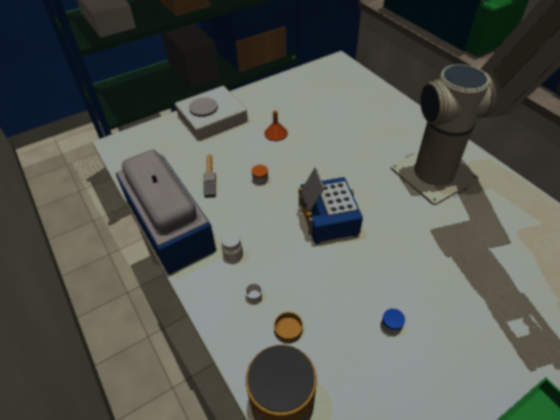

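View pics/b.png

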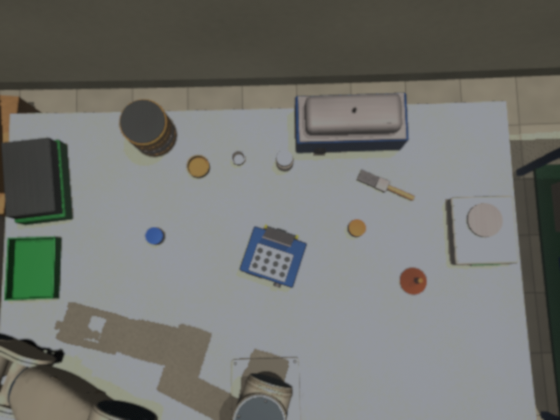

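The scene view shows the heater near pixel (335,210), with its rest standing at (313,190). The orange-lidded tin is at (260,173) and the blue-lidded tin at (393,320). The top view shows the heater at (273,257), the rest at (280,235) on its +x side, the orange tin at (357,228) and the funnel at (413,281).

```bash
python3 - <<'E'
from h import *
np.set_printoptions(precision=4,suppress=True)
s=r.sense(); print(rot(s['ee_rot'])); print(np.array(imaging.camera_params('wrist')['hand_eye']), imaging.camera_params('wrist')['fx'])
im=snap('top')
hsv=cv2.cvtColor(im,cv2.COLOR_RGB2HSV)
m=((hsv[...,0]>100)&(hsv[...,0]<130)&(hsv[...,1]>130)).astype(np.uint8); w=np.zeros_like(m); w[215:300,225:320]=m[215:300,225:320]
pts=cv2.findNonZero(w); 
R=cv2.minAreaRect(pts); b=cv2.boxPoints(R); print(R)
for p in b: print(p,atz('top',p,0.1))
E
```

```text
[[-0.      0.2972  0.9548]
 [ 0.      0.9548 -0.2972]
 [-1.      0.     -0.    ]]
[[ 0.0002 -0.275   0.9614 -0.1737]
 [ 1.     -0.0007 -0.0005  0.0003]
 [ 0.0008  0.9614  0.275  -0.0693]
 [ 0.      0.      0.      1.    ]] 364.58394150999726
((272.5770263671875, 256.513427734375), (52.894996643066406, 43.38627624511719), 18.034284591674805)
[240.713 268.953] [0.3908 0.0631 0.1   ]
[254.1447 227.6983] [0.5199 0.0184 0.1   ]
[304.4411 244.0738] [ 0.4633 -0.1398  0.1   ]
[291.0093 285.3286] [ 0.3353 -0.0935  0.1   ]
```

Emit:
arm_command:
  increments:
    - {"x":-0.016,"y":-0.026,"z":0.022,"yaw":0.03,"grip":-1}
    - {"x":-0.016,"y":-0.026,"z":0.022,"grip":-1}
    - {"x":-0.016,"y":-0.026,"z":0.022,"grip":-1}
    - {"x":-0.016,"y":-0.026,"z":0.022,"grip":-1}
    - {"x":-0.016,"y":-0.026,"z":0.022,"grip":-1}
    - {"x":-0.016,"y":-0.026,"z":0.022,"grip":-1}
    - {"x":-0.016,"y":-0.026,"z":0.022,"grip":-1}
    - {"x":-0.016,"y":-0.026,"z":0.022,"grip":-1}
    - {"x":-0.016,"y":-0.026,"z":0.022,"grip":-1}
    - {"x":-0.016,"y":-0.026,"z":0.022,"grip":-1}

```text
schema error: expected keys grip, x, y, z, yaw
```

Emit:
arm_command:
  increments:
    - {"y":-0.026,"z":0.022,"grip":-1}
    - {"y":-0.026,"z":0.022,"grip":-1}
    - {"y":-0.026,"z":0.022,"grip":-1}
    - {"y":-0.026,"z":0.022,"grip":-1}
    - {"y":-0.026,"z":0.022,"grip":-1}
    - {"y":-0.026,"z":0.022,"grip":-1}
    - {"y":-0.026,"z":0.022,"grip":-1}
    - {"y":-0.026,"z":0.022,"grip":-1}
    - {"y":-0.026,"z":0.02,"grip":-1}
    - {"y":-0.026,"z":0.02,"grip":-1}
    - {"grip":-1}
    - {"grip":-1}

```text
schema error: expected keys grip, x, y, z, yaw
```

```bash
python3 - <<'E'
from h import *
np.set_printoptions(precision=4,suppress=True)
s=r.sense(); print(s['time_s'],s['tool_pos'],s['wrist_force'],s['gripper_width'],rot(s['ee_rot'])[:,2])
im=snap('wrist','c.png')
for t in ['heater','rest_hinge','rest_mid']:
    for d in imaging.mark_of('wrist',t)[:2]: print(t,round(d['conf'],2),world('wrist',d['location']))
o=np.array([.429,-.037]);ux=np.array([.946,-.324]);uy=np.array([.324,.946])
for u,v,z in [(75,90,.1),(75,-90,.1),(-75,-90,.1),(-75,90,.1),(82,0,.105)]: print(u,v,proj('wrist',np.r_[o+ux*u/1e3+uy*v/1e3,z]))
E
```

```text
1.15 [0.1857 0.5968 0.1995] [ 0.3811  0.228  -0.139 ] 0.9994837981311755 [ 0.9548 -0.2972 -0.    ]
75 90 [-62.1871 563.9231]
75 -90 [-169.0205  537.9599]
-75 -90 [-215.5756  460.9226]
-75 90 [-101.9574  486.0938]
82 0 [-119.721   558.4694]
```

View pics/c.png

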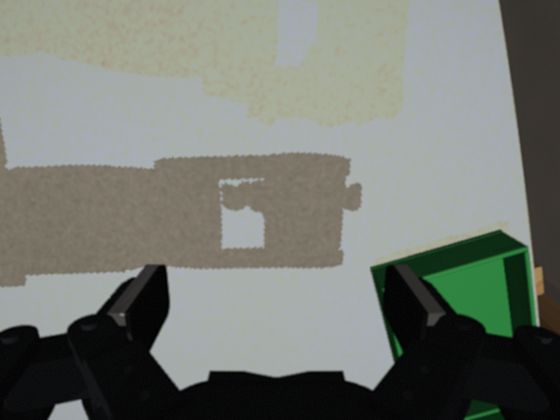

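The call was refused because every row needs all five keys, so the arm hasn't moved. The picture shows only bare bench, with the fingers at the bottom edge.

Emit:
arm_command:
  increments:
    - {"x":-0.016,"y":-0.026,"z":0.022,"yaw":0.03,"grip":-1}
    - {"x":-0.016,"y":-0.026,"z":0.022,"yaw":0,"grip":-1}
    - {"x":-0.016,"y":-0.026,"z":0.022,"yaw":0,"grip":-1}
    - {"x":-0.016,"y":-0.026,"z":0.022,"yaw":0,"grip":-1}
    - {"x":-0.016,"y":-0.026,"z":0.022,"yaw":0,"grip":-1}
    - {"x":-0.016,"y":-0.026,"z":0.022,"yaw":0,"grip":-1}
    - {"x":-0.016,"y":-0.026,"z":0.022,"yaw":0,"grip":-1}
    - {"x":-0.016,"y":-0.026,"z":0.022,"yaw":0,"grip":-1}
    - {"x":-0.016,"y":-0.026,"z":0.022,"yaw":0,"grip":-1}
    - {"x":-0.016,"y":-0.026,"z":0.022,"yaw":0,"grip":-1}

```text
time_s: 2.35
tool_pos: [0.3102, 0.2783, 0.3603]
ee_rot: [0.698, 0.117, 0.697, -0.117]
wrist_force: [0.1, 0.0, 0.5]
gripper_width: -0.006
```

Emit:
arm_command:
  increments:
    - {"x":0,"y":-0.026,"z":0.022,"yaw":0,"grip":-1}
    - {"x":0,"y":-0.026,"z":0.022,"yaw":0,"grip":-1}
    - {"x":0,"y":-0.026,"z":0.022,"yaw":0,"grip":-1}
    - {"x":0,"y":-0.026,"z":0.022,"yaw":0,"grip":-1}
    - {"x":0,"y":-0.026,"z":0.022,"yaw":0,"grip":-1}
    - {"x":0,"y":-0.026,"z":0.022,"yaw":0,"grip":-1}
    - {"x":0,"y":-0.026,"z":0.022,"yaw":0,"grip":-1}
    - {"x":0,"y":-0.026,"z":0.022,"yaw":0,"grip":-1}
    - {"x":0,"y":-0.026,"z":0.02,"yaw":0,"grip":-1}
    - {"x":0,"y":-0.026,"z":0.02,"yaw":0,"grip":-1}
    - {"x":0,"y":0,"z":0,"yaw":0,"grip":-1}
    - {"x":0,"y":0,"z":0,"yaw":0,"grip":-1}

```text
time_s: 3.55
tool_pos: [0.4294, -0.0369, 0.3594]
ee_rot: [0.697, 0.118, 0.697, -0.117]
wrist_force: [0.1, -0.6, 0.2]
gripper_width: 0.0
```

```bash
python3 - <<'E'
from h import *
np.set_printoptions(precision=4,suppress=True)
s=r.sense(); print(s['time_s'],s['tool_pos'],s['wrist_force'],s['gripper_width'],rot(s['ee_rot'])[:,2])
im=snap('wrist','d.png')
for t in ['heater','rest_hinge','rest_mid']:
    for d in imaging.mark_of('wrist',t)[:2]: print(t,round(d['conf'],2),world('wrist',d['location']))
o=np.array([.429,-.037]);ux=np.array([.946,-.324]);uy=np.array([.324,.946])
for u,v,z in [(75,90,.1),(75,-90,.1),(-75,-90,.1),(-75,90,.1),(82,0,.105)]: print(u,v,proj('wrist',np.r_[o+ux*u/1e3+uy*v/1e3,z]))
E
```

```text
3.55 [ 0.4294 -0.0369  0.3594] [ 0.1064 -0.553   0.1935] 0.0001669204086484335 [ 0.9448 -0.3276 -0.0005]
heater 0.82 [ 0.432  -0.0306  0.0004]
rest_hinge 0.82 [ 0.5022 -0.0585  0.1054]
rest_mid 0.68 [ 0.4815 -0.0574  0.1528]
75 90 [346.5789 221.6233]
75 -90 [203.0919 221.8063]
-75 -90 [196.0814  97.5629]
-75 90 [353.0292  97.3218]
82 0 [274.8234 228.3605]
```

View pics/d.png

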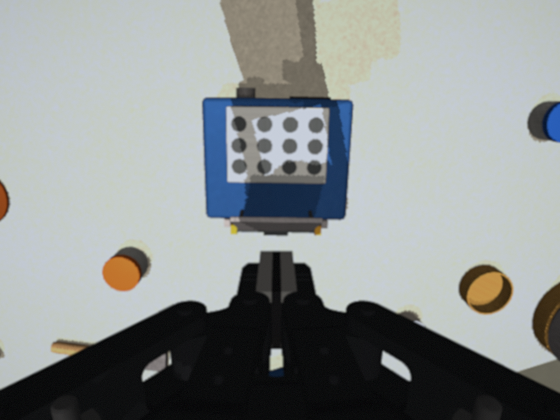

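The wrist view shows the heater top with corners at (203,98), (353,100), (347,218) and (205,217). The rest's edge lies along rows 218–235, centred near x=277, and the orange tin is at (123,273). My heater estimate is good to about 2–4 mm, so I'll go down behind the rest.

Emit:
arm_command:
  increments:
    - {"x":0.03,"y":0.002,"z":0,"yaw":0,"grip":-1}
    - {"x":0.03,"y":0,"z":0,"yaw":0,"grip":-1}
    - {"x":0.03,"y":0,"z":0,"yaw":0,"grip":-1}
    - {"x":0.03,"y":0,"z":0,"yaw":0,"grip":-1}
    - {"x":0.03,"y":0,"z":0,"yaw":0,"grip":-1}
    - {"x":0.03,"y":0,"z":0,"yaw":0,"grip":-1}
    - {"x":0.01,"y":0,"z":0,"yaw":0,"grip":-1}
    - {"x":0,"y":0,"z":0.007,"yaw":0,"grip":-1}
    - {"x":0,"y":0,"z":0.007,"yaw":0,"grip":-1}
    - {"x":0,"y":0,"z":0.005,"yaw":0,"grip":-1}
    - {"x":0,"y":0,"z":0.004,"yaw":0,"grip":-1}
    - {"x":0,"y":0,"z":0.004,"yaw":0,"grip":-1}

```text
time_s: 4.95
tool_pos: [0.4566, -0.0437, 0.1703]
ee_rot: [0.698, 0.117, 0.697, -0.117]
wrist_force: [-0.5, 0.1, -0.2]
gripper_width: -0.001
```

Emit:
arm_command:
  increments:
    - {"x":0,"y":0,"z":0.004,"yaw":0,"grip":-1}
    - {"x":0,"y":0,"z":0.004,"yaw":0,"grip":-1}
    - {"x":0,"y":0,"z":0.004,"yaw":0,"grip":-1}

```text
time_s: 5.25
tool_pos: [0.4673, -0.0475, 0.1696]
ee_rot: [0.697, 0.117, 0.697, -0.117]
wrist_force: [0.7, 0.1, -0.1]
gripper_width: -0.002
```

Emit:
arm_command:
  increments:
    - {"x":0,"y":0,"z":0.003,"yaw":0,"grip":-1}
    - {"x":0,"y":0,"z":0.003,"yaw":0,"grip":-1}

```text
time_s: 5.45
tool_pos: [0.4729, -0.0494, 0.1695]
ee_rot: [0.697, 0.117, 0.697, -0.117]
wrist_force: [-0.1, 0.2, 0.7]
gripper_width: 0.003
```

```bash
python3 - <<'E'
from h import *
s=r.sense(); print(s['tool_pos'],s['wrist_force'],s['wrist_torque'])
a=snap('wrist'); b=snap('scene')
b=cv2.resize(b[140:260,270:400],(520,480),interpolation=cv2.INTER_CUBIC)
a=cv2.resize(a,(280,210)); a=np.vstack([a,np.zeros((270,280,3),np.uint8)])
cv2.imwrite('pics/e.png',np.hstack([b,a])[:,:,::-1])
E
```

```text
[ 0.47289152 -0.04938465  0.16947221] [-0.1166638   0.23708035  0.69113495] [-0.05576127  0.00721418  0.02086453]
```

View pics/e.png

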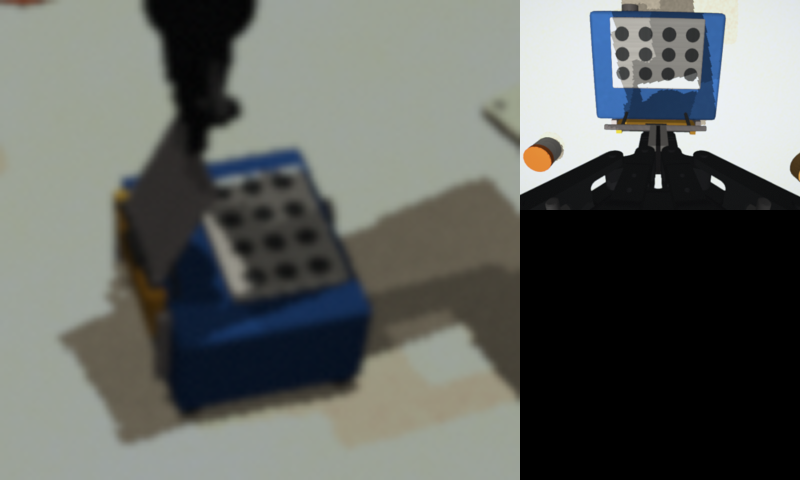

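The scene crop shows the closed fingers behind the padded face of the upright rest (crop pixel about (195,120)), so they're on the correct side. I'll keep pushing.

Emit:
arm_command:
  increments:
    - {"x":0,"y":0,"z":0.004,"yaw":0,"grip":-1}
    - {"x":0,"y":0,"z":0.004,"yaw":0,"grip":-1}
    - {"x":0,"y":0,"z":0.004,"yaw":0,"grip":-1}

```text
time_s: 5.85
tool_pos: [0.4844, -0.0533, 0.1696]
ee_rot: [0.697, 0.117, 0.697, -0.117]
wrist_force: [0.0, 0.8, 0.1]
gripper_width: -0.001
```

Emit:
arm_command:
  increments:
    - {"x":0,"y":0,"z":0.005,"yaw":0,"grip":-1}
    - {"x":0,"y":0,"z":0.005,"yaw":0,"grip":-1}
    - {"x":0,"y":0,"z":0.005,"yaw":0,"grip":-1}

```text
time_s: 6.15
tool_pos: [0.4987, -0.0583, 0.1695]
ee_rot: [0.697, 0.117, 0.697, -0.117]
wrist_force: [0.2, -0.3, -1.5]
gripper_width: 0.004
```

```bash
python3 - <<'E'
from h import *
b=snap('scene')
for t in ['rest_mid','rest_hinge']:
    for d in imaging.mark_of('scene',t)[:2]: print(t,round(d['conf'],2),world('scene',d['location']))
b=cv2.resize(b[140:260,270:400],(520,480),interpolation=cv2.INTER_CUBIC)
cv2.imwrite('pics/f.png',b[:,:,::-1])
s=r.sense();print(s['wrist_force'],s['tool_pos'])
E
```

```text
rest_mid 0.76 [ 0.48643665 -0.05721482  0.15328076]
rest_hinge 0.8 [ 0.51107015 -0.0628123   0.10484081]
[ 0.2538593  -0.54584403 -0.50003208] [ 0.49851885 -0.05820816  0.16945181]
```

View pics/f.png

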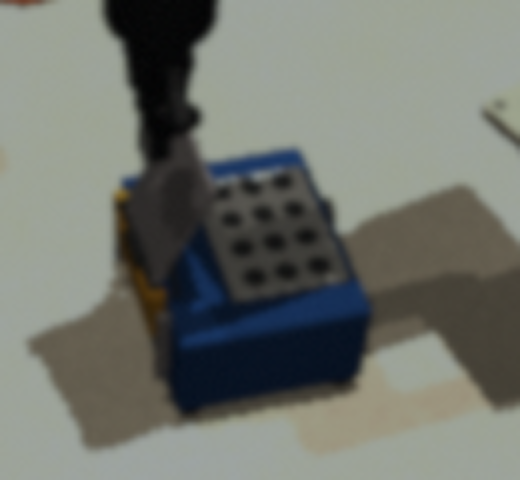

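```bash
python3 - <<'E'
from h import *
P=lambda X:((proj('scene',np.array(X))-[270,140])*4).round()
s=r.sense(); R=rot(s['ee_rot']); T=s['tool_pos']
for k in [0,.0187,.05,.08]: print('tool',k,P(T-R[:,0]*k))
o=np.array([.429,-.037]);ux=np.array([.945,-.327]);uy=np.array([.327,.945])
for n,u,v,z in [('hin-',86,-45,.1105),('hin+',86,45,.1105),('free-',39,-45,.197),('free+',39,45,.197),('h',75,90,.1),('h',75,-90,.1),('h',-75,90,.1)]: print(n,P(np.r_[o+ux*u/1e3+uy*v/1e3,z]))
im=snap('scene');g=[d for d in imaging.cut_out('scene','rest_mid')[:2]]
for d in g:
    m=d['mask'].astype(np.uint8); p=cv2.findNonZero(m); print(d['conf'],m.sum(),((cv2.approxPolyDP(cv2.convexHull(p),2,True).reshape(-1,2)-[270,140])*4).tolist())
E
```

```text
tool 0 [153. 184.]
tool 0.0187 [154. 165.]
tool 0.05 [155. 134.]
tool 0.08 [156. 102.]
hin- [118. 197.]
hin+ [149. 283.]
free- [181. 104.]
free+ [217. 189.]
h [181. 336.]
h [116. 164.]
h [377. 296.]
0.55 539 [[192, 132], [208, 200], [148, 280], [128, 252], [120, 196]]
```

```bash
python3 - <<'E'
from h import *
P=lambda X:((proj('scene',np.array(X))-[270,140])*4).round().tolist()
o=np.array([.429,-.037]);ux=np.array([.945,-.327]);uy=np.array([.327,.945])
for a in [0,.1,.2,.3,.4,.5,.7,.9]:
    t=a-np.radians(25); u=82+101*np.sin(t); z=.105+.101*np.cos(t)
    print(a,round(u),round(z,3),P(np.r_[o+ux*u/1e3-uy*.045,z]),P(np.r_[o+ux*u/1e3+uy*.045,z]))
E
```

```text
0 39 0.197 [181.0, 104.0] [217.0, 190.0]
0.1 49 0.2 [168.0, 103.0] [204.0, 189.0]
0.2 58 0.203 [156.0, 102.0] [191.0, 188.0]
0.3 68 0.205 [143.0, 102.0] [177.0, 189.0]
0.4 78 0.206 [129.0, 104.0] [164.0, 191.0]
0.5 88 0.206 [116.0, 106.0] [149.0, 193.0]
0.7 108 0.203 [89.0, 115.0] [122.0, 202.0]
0.9 127 0.195 [64.0, 126.0] [95.0, 214.0]
```

```bash
python3 - <<'E'
from h import *
w=snap('wrist'); b=snap('scene'); t=snap('top')
w=cv2.resize(w[0:300,80:480],(520,390),interpolation=cv2.INTER_CUBIC)
g=lambda im: np.clip(255*(im/255.)**.6,0,255).astype(np.uint8)
b=cv2.resize(g(b[155:220,285:340]),(280,330),interpolation=cv2.INTER_CUBIC); t=cv2.resize(g(t[215:270,240:310]),(280,220),interpolation=cv2.INTER_CUBIC)
c=np.zeros((550,800,3),np.uint8); c[:390,:520]=g(w); c[:330,520:]=b; c[330:,520:]=t
cv2.imwrite('pics/g.png',c[:,:,::-1])
E
```

```text
(no output)
```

View pics/g.png

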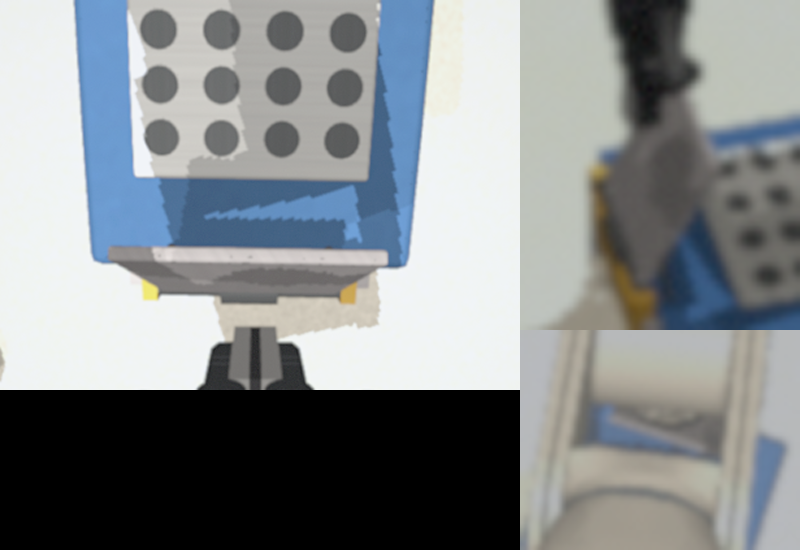

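The wrist crop shows the rest still folded, its free edge at crop row 250. The fingers are outside it (crop (255,330)), with clear bench in between, so they passed the plate without any force showing. I'll lift, go back over the heater and look before pushing again.

Emit:
arm_command:
  increments:
    - {"x":-0.03,"y":0,"z":0,"yaw":0,"grip":-1}
    - {"x":-0.035,"y":0,"z":0,"yaw":0,"grip":-1}
    - {"x":0,"y":0,"z":-0.025,"yaw":0,"grip":-1}
    - {"x":0,"y":0,"z":-0.025,"yaw":0,"grip":-1}
    - {"x":0,"y":0,"z":-0.025,"yaw":0,"grip":-1}
    - {"x":0.0,"y":0,"z":0,"yaw":0,"grip":-1}
    - {"x":0.03,"y":0,"z":0,"yaw":0,"grip":-1}
    - {"x":0.03,"y":0,"z":0,"yaw":0,"grip":-1}
    - {"x":0.01,"y":0,"z":0,"yaw":0,"grip":-1}
    - {"x":0,"y":0,"z":0,"yaw":0,"grip":-1}

```text
time_s: 7.55
tool_pos: [0.4267, -0.0336, 0.1635]
ee_rot: [0.696, 0.117, 0.698, -0.117]
wrist_force: [-0.0, -0.4, 1.0]
gripper_width: 0.001
```

```bash
python3 - <<'E'
from h import *
s=r.sense();print(s['tool_pos'],s['wrist_force'])
w=snap('wrist'); b=snap('scene')
print(proj('wrist',s['tool_pos']))
g=lambda im: np.clip(255*(im/255.)**.6,0,255).astype(np.uint8)
w=cv2.resize(g(w[60:330,120:440]),(480,405),interpolation=cv2.INTER_CUBIC)
b=cv2.resize(g(b[155:220,290:344]),(320,400),interpolation=cv2.INTER_CUBIC)
c=np.zeros((405,800,3),np.uint8); c[:,:480]=w; c[:400,480:]=b
cv2.imwrite('pics/i.png',c[:,:,::-1])
E
```

```text
[ 0.4266906  -0.03363186  0.16351701] [-0.04944489 -0.44192643  0.98842274]
[274.96722253 238.9985619 ]
```

View pics/i.png

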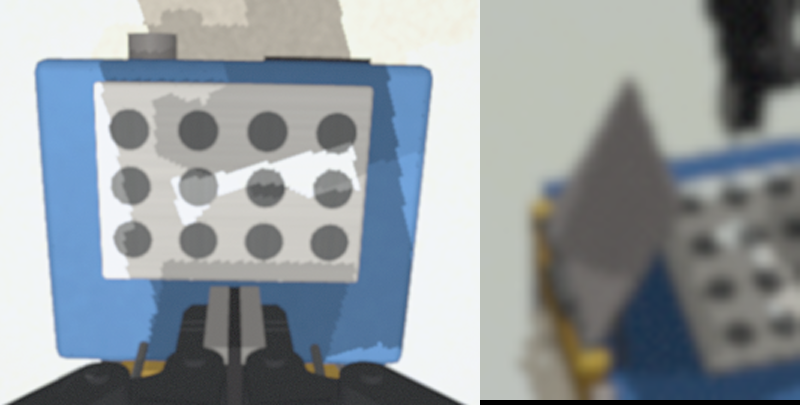

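```bash
python3 - <<'E'
from h import *
s=r.sense(); R=rot(s['ee_rot']); T=s['tool_pos']
for k in [0,.01,.02,.03,.04]:
  for zz in [-.011,0,.011]:
    p=T-R[:,0]*k+R[:,2]*zz; print(k,zz,((proj('scene',p)-[290,155])*[5.93,6.15]+[480,0]).round(),((proj('wrist',p)-[120,60])*1.5).round())
c=imaging.camera_params('wrist');print(c['cx'],c['cy'],c['fy'],c['k1'])
E
```

```text
0 -0.011 [756. 164.] [233. 244.]
0 0 [734. 168.] [233. 274.]
0 0.011 [713. 172.] [233. 304.]
0.01 -0.011 [757. 149.] [233. 254.]
0.01 0 [736. 153.] [233. 286.]
0.01 0.011 [714. 157.] [233. 317.]
0.02 -0.011 [759. 134.] [233. 265.]
0.02 0 [737. 138.] [233. 299.]
0.02 0.011 [715. 142.] [233. 331.]
0.03 -0.011 [760. 119.] [233. 278.]
0.03 0 [738. 123.] [233. 313.]
0.03 0.011 [717. 127.] [233. 347.]
0.04 -0.011 [762. 103.] [233. 292.]
0.04 0 [740. 107.] [233. 329.]
0.04 0.011 [718. 112.] [233. 365.]
275.9329217585706 206.04175046544054 364.58394150999726 -0.052830841041678275
```

Both views put the real finger tips about 25–30 mm above the reported TCP: the black ends at crop (740,130) where the TCP projects to (734,168). So the tips simply passed over the rest's edge. I'll go lower, still well above the heater top, and push again.

Emit:
arm_command:
  increments:
    - {"x":0.013,"y":0,"z":0.005,"yaw":0,"grip":-1}
    - {"x":0.012,"y":0,"z":0.005,"yaw":0,"grip":-1}
    - {"x":0,"y":0,"z":0.01,"yaw":0,"grip":-1}
    - {"x":0,"y":0,"z":0.005,"yaw":0,"grip":-1}
    - {"x":0,"y":0,"z":0.004,"yaw":0,"grip":-1}
    - {"x":0,"y":0,"z":0.004,"yaw":0,"grip":-1}

```text
time_s: 8.25
tool_pos: [0.4584, -0.0444, 0.1398]
ee_rot: [0.697, 0.117, 0.698, -0.117]
wrist_force: [-5.0, 2.4, 3.6]
gripper_width: -0.001
```

Emit:
arm_command:
  increments:
    - {"x":0,"y":0,"z":0.004,"yaw":0,"grip":-1}
    - {"x":0,"y":0,"z":0.004,"yaw":0,"grip":-1}

```text
time_s: 8.45
tool_pos: [0.465, -0.0468, 0.1396]
ee_rot: [0.696, 0.117, 0.698, -0.117]
wrist_force: [-4.5, 1.5, 3.9]
gripper_width: 0.003
```

Emit:
arm_command:
  increments:
    - {"x":0,"y":0,"z":0.004,"yaw":0,"grip":-1}
    - {"x":0,"y":0,"z":0.004,"yaw":0,"grip":-1}

```text
time_s: 8.65
tool_pos: [0.4732, -0.0496, 0.1396]
ee_rot: [0.697, 0.117, 0.698, -0.117]
wrist_force: [-4.2, 1.8, 3.2]
gripper_width: -0.003
```

Contact at about 5 N, and the rest is moving over with the fingers.

Emit:
arm_command:
  increments:
    - {"x":0,"y":0,"z":0.006,"yaw":0,"grip":-1}
    - {"x":0,"y":0,"z":0.006,"yaw":0,"grip":-1}
    - {"x":0,"y":0,"z":0.006,"yaw":0,"grip":-1}
    - {"x":0,"y":0,"z":0.006,"yaw":0,"grip":-1}
    - {"x":0,"y":0,"z":0.006,"yaw":0,"grip":-1}

```text
time_s: 9.15
tool_pos: [0.5025, -0.0596, 0.1394]
ee_rot: [0.697, 0.117, 0.697, -0.117]
wrist_force: [-3.4, -0.2, 1.2]
gripper_width: 0.002
```

Emit:
arm_command:
  increments:
    - {"x":0,"y":0,"z":0.006,"yaw":0,"grip":-1}
    - {"x":0,"y":0,"z":0.006,"yaw":0,"grip":-1}
    - {"x":0,"y":0,"z":0.006,"yaw":0,"grip":-1}
    - {"x":0,"y":0,"z":0.006,"yaw":0,"grip":-1}
    - {"x":0,"y":0,"z":0.006,"yaw":0,"grip":-1}

```text
time_s: 9.65
tool_pos: [0.5315, -0.0694, 0.1397]
ee_rot: [0.698, 0.117, 0.697, -0.117]
wrist_force: [-0.7, -0.0, -0.6]
gripper_width: -0.0
```

Emit:
arm_command:
  increments:
    - {"x":0,"y":0,"z":0.006,"yaw":0,"grip":-1}
    - {"x":0,"y":0,"z":0.006,"yaw":0,"grip":-1}
    - {"x":0,"y":0,"z":0.006,"yaw":0,"grip":-1}

```text
time_s: 9.95
tool_pos: [0.5482, -0.0752, 0.1397]
ee_rot: [0.698, 0.117, 0.697, -0.117]
wrist_force: [-0.0, 0.9, 1.5]
gripper_width: -0.001
```

```bash
python3 - <<'E'
from h import *
np.set_printoptions(precision=4,suppress=True)
w=snap('wrist'); b=snap('scene')
for c in ['wrist','scene']:
  for t in ['heater','rest_mid','rest_hinge','tin_center']:
    for d in imaging.mark_of(c,t)[:1]: print(c,t,round(d['conf'],2),world(c,d['location']))
s=r.sense();print(s['tool_pos'],s['wrist_force'])
w=cv2.resize(w,(480,360)); b=cv2.resize(b[140:260,250:370],(320,320),interpolation=cv2.INTER_CUBIC)
c=np.zeros((360,800,3),np.uint8); c[:,:480]=w; c[:320,480:]=b
cv2.imwrite('pics/j.png',c[:,:,::-1])
E
```

```text
wrist heater 0.72 [ 0.5439 -0.0786  0.1415]
wrist rest_mid 0.55 [ 0.5404 -0.083   0.1382]
wrist rest_hinge 0.73 [ 0.5027 -0.0633  0.1048]
wrist tin_center 0.78 [ 0.5169 -0.3128  0.0198]
scene heater 0.69 [ 0.4282 -0.036  -0.0031]
scene rest_mid 0.73 [ 0.5578 -0.0821  0.1305]
scene rest_hinge 0.82 [ 0.5082 -0.0639  0.1037]
scene tin_center 0.6 [ 0.5216 -0.3154  0.0201]
[ 0.5472 -0.0749  0.1395] [-1.1893  0.9325  0.1795]
```

View pics/j.png

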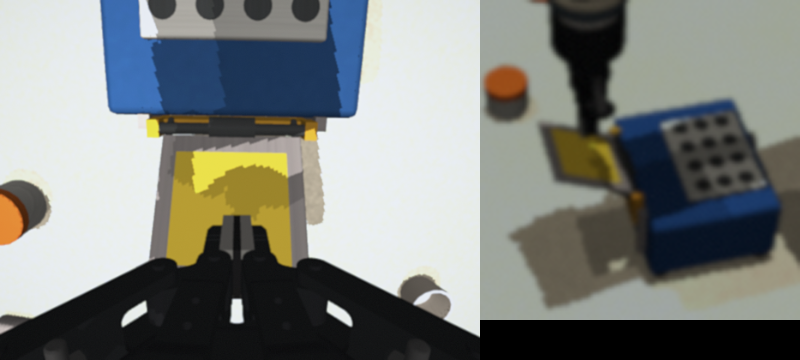

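The rest's yellow pad is now showing (wrist crop (240,190)) and the rest has tipped outward past centre, lying against the fingers. I'll ease it further and then clear the fingers upward.

Emit:
arm_command:
  increments:
    - {"x":0,"y":0,"z":0.006,"yaw":0,"grip":-1}
    - {"x":0,"y":0,"z":0.006,"yaw":0,"grip":-1}
    - {"x":0,"y":0,"z":0.006,"yaw":0,"grip":-1}
    - {"x":0,"y":0,"z":0.006,"yaw":0,"grip":-1}
    - {"x":-0.01,"y":0,"z":0.0,"yaw":0,"grip":-1}
    - {"x":-0.02,"y":0,"z":0,"yaw":0,"grip":-1}
    - {"x":-0.02,"y":0,"z":-0.01,"yaw":0,"grip":-1}
    - {"x":0,"y":0,"z":-0.02,"yaw":0,"grip":-1}
    - {"x":0,"y":0,"z":-0.02,"yaw":0,"grip":-1}
    - {"x":0,"y":0,"z":0,"yaw":0,"grip":-1}

```text
time_s: 11.45
tool_pos: [0.5207, -0.066, 0.1901]
ee_rot: [0.697, 0.117, 0.698, -0.117]
wrist_force: [-0.2, -1.1, 0.6]
gripper_width: -0.004
```

```bash
python3 - <<'E'
from h import *
np.set_printoptions(precision=4,suppress=True)
w=snap('wrist'); b=snap('scene')
for c in ['wrist','scene']:
  for t in ['heater','rest_mid','rest_hinge','tin_center']:
    for d in imaging.mark_of(c,t)[:1]: print(c,t,round(d['conf'],2),world(c,d['location']))
s=r.sense();print(s['time_s'],s['tool_pos'],s['wrist_force'])
w=cv2.resize(w,(480,360)); b=cv2.resize(b[140:260,250:370],(320,320),interpolation=cv2.INTER_CUBIC)
c=np.zeros((360,800,3),np.uint8); c[:,:480]=w; c[:320,480:]=b
cv2.imwrite('pics/k.png',c[:,:,::-1])
E
```

```text
wrist heater 0.82 [ 0.4327 -0.0367 -0.0003]
wrist rest_mid 0.93 [ 0.5594 -0.0824  0.1099]
wrist rest_hinge 0.84 [ 0.5055 -0.0622  0.1054]
wrist tin_center 0.84 [ 0.521  -0.3156  0.0184]
scene heater 0.96 [ 0.4302 -0.036  -0.0033]
scene rest_mid 0.72 [0.7689 0.0711 0.0002]
scene rest_hinge 0.72 [ 0.5097 -0.0633  0.1039]
scene tin_center 0.85 [ 0.5246 -0.3134  0.0186]
11.95 [ 0.5231 -0.0667  0.1893] [-0.4178 -0.4193  0.1773]
```

View pics/k.png

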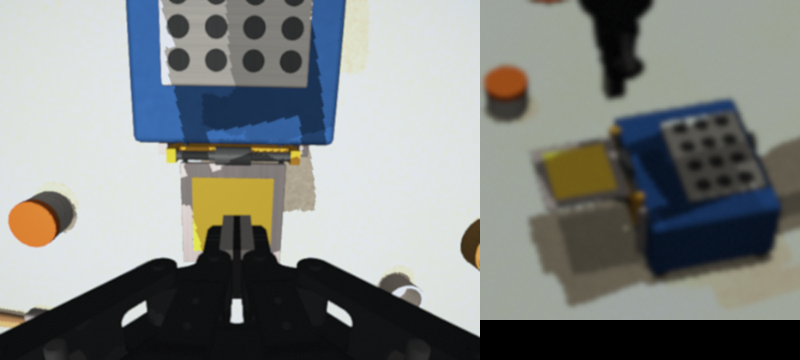

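The rest is flat out: the yellow pad is level, its marked middle is at about (0.559, -0.082, 0.110) and its hinge is at z≈0.105. Next I'll press close to the hinge, coming down gently.

Emit:
arm_command:
  increments:
    - {"x":0.025,"y":0,"z":0.007,"yaw":0,"grip":-1}
    - {"x":0.025,"y":0,"z":0.006,"yaw":0,"grip":-1}
    - {"x":0.025,"y":0,"z":0,"yaw":0,"grip":-1}
    - {"x":0.01,"y":0,"z":0,"yaw":0,"grip":-1}
    - {"x":0.003,"y":0,"z":0,"yaw":0,"grip":-1}
    - {"x":0.003,"y":0,"z":0,"yaw":0,"grip":-1}
    - {"x":0,"y":0,"z":0,"yaw":0,"grip":-1}

```text
time_s: 12.65
tool_pos: [0.5356, -0.0709, 0.0992]
ee_rot: [0.698, 0.117, 0.697, -0.117]
wrist_force: [0.5, 0.5, -0.2]
gripper_width: 0.004
```

Emit:
arm_command:
  increments:
    - {"x":0.002,"y":0,"z":0,"yaw":0,"grip":-1}
    - {"x":0.002,"y":0,"z":0,"yaw":0,"grip":-1}
    - {"x":0.002,"y":0,"z":0,"yaw":0,"grip":-1}

```text
time_s: 12.95
tool_pos: [0.5353, -0.0708, 0.0928]
ee_rot: [0.698, 0.117, 0.697, -0.117]
wrist_force: [-1.0, -0.4, -0.0]
gripper_width: 0.001
```

Emit:
arm_command:
  increments:
    - {"x":0.002,"y":0,"z":0,"yaw":0,"grip":-1}
    - {"x":0.002,"y":0,"z":0,"yaw":0,"grip":-1}

```text
time_s: 13.15
tool_pos: [0.5351, -0.0708, 0.0884]
ee_rot: [0.697, 0.117, 0.697, -0.117]
wrist_force: [-0.1, 0.2, 0.5]
gripper_width: -0.003
```

Emit:
arm_command:
  increments:
    - {"x":0.002,"y":0,"z":0,"yaw":0,"grip":-1}
    - {"x":0.002,"y":0,"z":0,"yaw":0,"grip":-1}

```text
time_s: 13.35
tool_pos: [0.5351, -0.0708, 0.0843]
ee_rot: [0.697, 0.117, 0.697, -0.117]
wrist_force: [-0.9, 0.2, -1.1]
gripper_width: -0.001
```

Emit:
arm_command:
  increments:
    - {"x":0.001,"y":0,"z":0,"yaw":0,"grip":-1}
    - {"x":0.001,"y":0,"z":0,"yaw":0,"grip":-1}

```text
time_s: 13.55
tool_pos: [0.5351, -0.0708, 0.0824]
ee_rot: [0.697, 0.117, 0.697, -0.117]
wrist_force: [0.5, -0.1, -0.5]
gripper_width: 0.003
```

Emit:
arm_command:
  increments:
    - {"x":0.001,"y":0,"z":0,"yaw":0,"grip":-1}
    - {"x":0.001,"y":0,"z":0,"yaw":0,"grip":-1}

```text
time_s: 13.75
tool_pos: [0.5352, -0.0708, 0.0805]
ee_rot: [0.697, 0.117, 0.697, -0.117]
wrist_force: [-0.0, -0.1, 0.5]
gripper_width: -0.0
```

Emit:
arm_command:
  increments:
    - {"x":0.001,"y":0,"z":0,"yaw":0,"grip":-1}
    - {"x":0.001,"y":0,"z":0,"yaw":0,"grip":-1}

```text
time_s: 13.95
tool_pos: [0.5352, -0.0708, 0.0785]
ee_rot: [0.697, 0.117, 0.697, -0.117]
wrist_force: [-0.5, 0.3, -0.5]
gripper_width: 0.002
```

Emit:
arm_command:
  increments:
    - {"x":0.001,"y":0,"z":0,"yaw":0,"grip":-1}

```text
time_s: 14.05
tool_pos: [0.5351, -0.0708, 0.0775]
ee_rot: [0.697, 0.117, 0.697, -0.117]
wrist_force: [0.1, -0.3, -0.7]
gripper_width: 0.003
```

Emit:
arm_command:
  increments:
    - {"x":0.001,"y":0,"z":0,"yaw":0,"grip":-1}
    - {"x":0.001,"y":0,"z":0,"yaw":0,"grip":-1}

```text
time_s: 14.25
tool_pos: [0.5354, -0.0708, 0.0756]
ee_rot: [0.698, 0.117, 0.697, -0.117]
wrist_force: [0.4, -1.1, 3.4]
gripper_width: -0.0
```

Emit:
arm_command:
  increments:
    - {"x":0.001,"y":0,"z":0,"yaw":0,"grip":-1}
    - {"x":0.001,"y":0,"z":0,"yaw":0,"grip":-1}

```text
time_s: 14.45
tool_pos: [0.5359, -0.071, 0.0743]
ee_rot: [0.698, 0.117, 0.697, -0.117]
wrist_force: [0.1, 0.1, 8.7]
gripper_width: 0.0
```

Emit:
arm_command:
  increments:
    - {"x":0.001,"y":0,"z":0,"yaw":0,"grip":-1}
    - {"x":0.001,"y":0,"z":0,"yaw":0,"grip":-1}

```text
time_s: 14.65
tool_pos: [0.5359, -0.0709, 0.0724]
ee_rot: [0.698, 0.117, 0.697, -0.117]
wrist_force: [-0.2, -0.6, 7.9]
gripper_width: -0.002
```

Emit:
arm_command:
  increments:
    - {"x":0.001,"y":0,"z":0,"yaw":0,"grip":-1}
    - {"x":0.001,"y":0,"z":0,"yaw":0,"grip":-1}

```text
time_s: 14.85
tool_pos: [0.5359, -0.0709, 0.0704]
ee_rot: [0.698, 0.117, 0.697, -0.117]
wrist_force: [-2.3, 0.4, 8.2]
gripper_width: -0.004
```

Emit:
arm_command:
  increments:
    - {"x":0.001,"y":0,"z":0,"yaw":0,"grip":-1}

```text
time_s: 14.95
tool_pos: [0.5359, -0.0709, 0.0694]
ee_rot: [0.698, 0.117, 0.697, -0.117]
wrist_force: [-0.7, 0.9, 8.8]
gripper_width: -0.0
```

Emit:
arm_command:
  increments:
    - {"x":0.0007,"y":0,"z":0,"yaw":0,"grip":-1}

```text
time_s: 15.05
tool_pos: [0.5358, -0.0709, 0.0687]
ee_rot: [0.698, 0.117, 0.697, -0.117]
wrist_force: [-0.1, -0.5, 7.9]
gripper_width: 0.004
```

Emit:
arm_command:
  increments:
    - {"x":0.0007,"y":0,"z":0,"yaw":0,"grip":-1}

```text
time_s: 15.15
tool_pos: [0.5359, -0.0709, 0.068]
ee_rot: [0.698, 0.117, 0.697, -0.117]
wrist_force: [-0.5, -0.2, 10.2]
gripper_width: -0.005
```

Emit:
arm_command:
  increments:
    - {"x":0.0007,"y":0,"z":0,"yaw":0,"grip":-1}

```text
time_s: 15.25
tool_pos: [0.5362, -0.071, 0.0675]
ee_rot: [0.698, 0.117, 0.697, -0.117]
wrist_force: [-1.1, -0.6, 13.0]
gripper_width: -0.002
```

The buffer has been reached.

Emit:
arm_command:
  increments:
    - {"x":0.0005,"y":0,"z":0,"yaw":0,"grip":-1}

```text
time_s: 15.35
tool_pos: [0.5364, -0.071, 0.0673]
ee_rot: [0.698, 0.117, 0.697, -0.117]
wrist_force: [-1.1, -0.4, 13.9]
gripper_width: 0.002
```

Emit:
arm_command:
  increments:
    - {"x":0,"y":0,"z":0,"yaw":0,"grip":-1}

```text
time_s: 15.45
tool_pos: [0.5363, -0.071, 0.0673]
ee_rot: [0.698, 0.117, 0.697, -0.117]
wrist_force: [-1.3, 0.3, 12.9]
gripper_width: 0.002
```

Emit:
arm_command:
  increments:
    - {"x":0.0005,"y":0,"z":0,"yaw":0,"grip":-1}
    - {"x":0.0003,"y":0,"z":0,"yaw":0,"grip":-1}

```text
time_s: 15.65
tool_pos: [0.5366, -0.0711, 0.0669]
ee_rot: [0.698, 0.117, 0.696, -0.117]
wrist_force: [-2.4, 0.6, 17.1]
gripper_width: 0.001
```

Emit:
arm_command:
  increments:
    - {"x":0,"y":0,"z":0,"yaw":0,"grip":-1}

```text
time_s: 15.75
tool_pos: [0.5366, -0.0711, 0.0669]
ee_rot: [0.698, 0.117, 0.696, -0.117]
wrist_force: [-1.9, -0.1, 16.0]
gripper_width: -0.002
```

Emit:
arm_command:
  increments:
    - {"x":0.0002,"y":0,"z":0,"yaw":0,"grip":-1}
    - {"x":0,"y":0,"z":0,"yaw":0,"grip":-1}
    - {"x":0,"y":0,"z":0,"yaw":0,"grip":-1}
    - {"x":0,"y":0,"z":0,"yaw":0,"grip":-1}

```text
time_s: 16.15
tool_pos: [0.5366, -0.0711, 0.0668]
ee_rot: [0.699, 0.117, 0.696, -0.117]
wrist_force: [-2.1, -0.5, 16.7]
gripper_width: -0.002
```

Emit:
arm_command:
  increments:
    - {"x":0,"y":0,"z":0,"yaw":0,"grip":-1}
    - {"x":0,"y":0,"z":0,"yaw":0,"grip":-1}
    - {"x":0,"y":0,"z":0,"yaw":0,"grip":-1}

```text
time_s: 16.45
tool_pos: [0.5366, -0.0711, 0.0668]
ee_rot: [0.699, 0.117, 0.696, -0.117]
wrist_force: [-1.7, -0.5, 17.1]
gripper_width: -0.001
```

Emit:
arm_command:
  increments:
    - {"x":0,"y":0,"z":0,"yaw":0,"grip":-1}
    - {"x":0,"y":0,"z":0,"yaw":0,"grip":-1}

```text
time_s: 16.65
tool_pos: [0.5366, -0.0711, 0.0668]
ee_rot: [0.699, 0.117, 0.696, -0.117]
wrist_force: [-2.0, -0.0, 16.7]
gripper_width: -0.004
```

I held about 17 N for about a second at the end stop. Contact started at TCP z 0.0757 and the buffer at 0.068, about 7 mm of travel, which fits the 5–8 mm given. Now I'll lift off, open and head for the orange tin.

Emit:
arm_command:
  increments:
    - {"x":-0.005,"y":0,"z":0,"yaw":0,"grip":-1}
    - {"x":-0.03,"y":0,"z":0,"yaw":0,"grip":-1}
    - {"x":-0.04,"y":0,"z":0,"yaw":0,"grip":1}
    - {"x":-0.04,"y":-0.016,"z":0.02,"yaw":0,"grip":1}
    - {"x":-0.02,"y":-0.03,"z":0.02,"yaw":0,"grip":1}
    - {"x":0,"y":-0.03,"z":0.02,"yaw":0,"grip":1}
    - {"x":0,"y":-0.03,"z":0.02,"yaw":0,"grip":1}
    - {"x":0,"y":-0.04,"z":0.02,"yaw":0,"grip":1}
    - {"x":0,"y":-0.04,"z":0,"yaw":0,"grip":1}
    - {"x":0,"y":-0.03,"z":0,"yaw":0,"grip":1}
    - {"x":0,"y":-0.02,"z":0,"yaw":0,"grip":1}
    - {"x":0,"y":0,"z":0,"yaw":0,"grip":1}

```text
time_s: 17.85
tool_pos: [0.5517, -0.3288, 0.1995]
ee_rot: [0.697, 0.118, 0.697, -0.118]
wrist_force: [1.0, 0.1, 0.1]
gripper_width: 0.997
```

```bash
python3 - <<'E'
from h import *
np.set_printoptions(precision=4,suppress=True)
s=r.sense();T=s['tool_pos'];R=rot(s['ee_rot']);print(s['time_s'],T,s['wrist_force'],R[:,0])
w=snap('wrist','l.png');snap('scene');snap('top')
for c in ['wrist','scene','top']:
  for t in ['tin_center','rest_mid','rest_hinge']:
    for d in imaging.mark_of(c,t)[:1]: p=world(c,d['location']);print(c,t,round(d['conf'],2),p,'tool',R.T@(p-T))
hsv=cv2.cvtColor(w,cv2.COLOR_RGB2HSV); m=((hsv[...,0]<22)&(hsv[...,1]>160)&(hsv[...,2]>130)).astype(np.uint8)
n,l,st,ce=cv2.connectedComponentsWithStats(m)
for i in range(1,n):
    if st[i,4]>300: p=atz('wrist',ce[i],.045);print(st[i],ce[i],p,'tool',R.T@(p-T))
E
```

```text
17.85 [ 0.5517 -0.3288  0.1995] [1.0327 0.089  0.1322] [-0.0005 -0.0002 -1.    ]
wrist tin_center 0.85 [ 0.5198 -0.3109  0.019 ] tool [ 0.1806  0.0065 -0.0359]
scene tin_center 0.65 [ 0.5262 -0.3166  0.0204] tool [ 0.1791  0.0032 -0.028 ]
scene rest_mid 0.94 [ 0.5585 -0.0797  0.1014] tool [ 0.0981  0.2376 -0.0754]
scene rest_hinge 0.69 [ 0.5093 -0.0621  0.0997] tool [ 0.0998  0.238  -0.1276]
top rest_mid 0.75 [ 0.5564 -0.0866  0.0998] tool [ 0.0996  0.2304 -0.0751]
top rest_hinge 0.96 [ 0.5035 -0.0659  0.0976] tool [ 0.1019  0.2326 -0.1319]
[ 278  118   33   54 1116] [294.8306 145.6837] [ 0.5288 -0.2997  0.045 ] tool [ 0.1545  0.02   -0.0311]
```

Emit:
arm_command:
  increments:
    - {"x":0.03,"y":0.003,"z":-0.017,"yaw":0,"grip":1}
    - {"x":0.03,"y":0.003,"z":-0.016,"yaw":0,"grip":1}
    - {"x":0.03,"y":0,"z":0,"yaw":0,"grip":1}
    - {"x":0.03,"y":0,"z":0,"yaw":0,"grip":1}
    - {"x":0.03,"y":0,"z":0,"yaw":0,"grip":1}
    - {"x":0.01,"y":0,"z":0,"yaw":0,"grip":1}
    - {"x":0,"y":0,"z":0,"yaw":0,"grip":1}

```text
time_s: 19.15
tool_pos: [0.5227, -0.3095, 0.0386]
ee_rot: [0.696, 0.117, 0.698, -0.116]
wrist_force: [0.0, 0.6, 0.5]
gripper_width: 1.003
```

```bash
python3 - <<'E'
from h import *
np.set_printoptions(precision=4,suppress=True)
s=r.sense();T=s['tool_pos'];R=rot(s['ee_rot']);print(s['time_s'],T,s['wrist_force'])
w=snap('wrist'); cv2.imwrite('pics/m.png',w[:,:,::-1])
for t in ['tin_center']:
    for d in imaging.mark_of('wrist',t)[:1]: p=world('wrist',d['location']);print(t,round(d['conf'],2),p,'tool',R.T@(p-T))
E
```

```text
19.15 [ 0.5227 -0.3095  0.0386] [0.012  0.6373 0.4646]
tin_center 0.91 [ 0.5205 -0.3145  0.0195] tool [ 0.0191 -0.0055 -0.0003]
```

View pics/m.png

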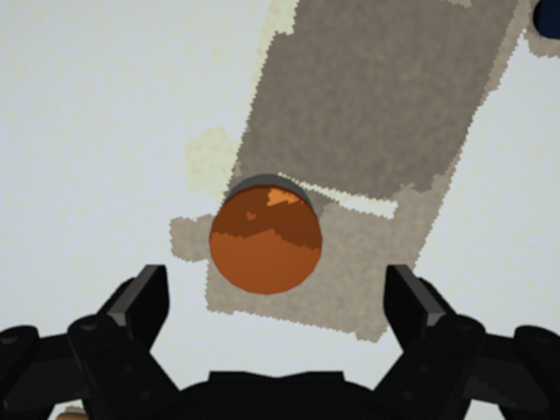

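The orange lid is centred at (266,240) and the open jaws straddle it with their midpoint at x≈276, so I need about -5 mm in tool y.

Emit:
arm_command:
  increments:
    - {"x":0.012,"y":-0.003,"z":0,"yaw":0,"grip":1}
    - {"x":0.015,"y":-0.002,"z":0,"yaw":0,"grip":1}
    - {"x":0.012,"y":0,"z":0,"yaw":0,"grip":1}
    - {"x":0.01,"y":0,"z":0,"yaw":0,"grip":1}
    - {"x":0.006,"y":0,"z":0,"yaw":0,"grip":1}
    - {"x":0.005,"y":0,"z":0,"yaw":0,"grip":1}
    - {"x":0,"y":0,"z":0,"yaw":0,"grip":1}

```text
time_s: 19.95
tool_pos: [0.5215, -0.3145, -0.0209]
ee_rot: [0.697, 0.117, 0.698, -0.117]
wrist_force: [-0.1, 0.3, 0.3]
gripper_width: 1.002
```

Emit:
arm_command:
  increments:
    - {"x":0.003,"y":0,"z":0,"yaw":0,"grip":1}
    - {"x":0.003,"y":0,"z":0,"yaw":0,"grip":1}

```text
time_s: 20.15
tool_pos: [0.5223, -0.315, -0.0258]
ee_rot: [0.698, 0.117, 0.697, -0.117]
wrist_force: [-0.2, -0.6, -0.2]
gripper_width: 1.002
```

Emit:
arm_command:
  increments:
    - {"x":0.003,"y":0,"z":0,"yaw":0,"grip":0.6}
    - {"x":0.001,"y":0,"z":0,"yaw":0,"grip":0.5}
    - {"x":0,"y":0,"z":0,"yaw":0,"grip":0.4}
    - {"x":0,"y":0,"z":0,"yaw":0,"grip":0.3}
    - {"x":0,"y":0,"z":0,"yaw":0,"grip":0}
    - {"x":0,"y":0,"z":0,"yaw":0,"grip":-1}
    - {"x":0,"y":0,"z":0,"yaw":0,"grip":-1}
    - {"x":0,"y":0,"z":0,"yaw":0,"grip":-1}

```text
time_s: 20.95
tool_pos: [0.5219, -0.3148, -0.0296]
ee_rot: [0.697, 0.117, 0.697, -0.117]
wrist_force: [-2.4, 1.2, 5.0]
gripper_width: 0.646
```

Emit:
arm_command:
  increments:
    - {"x":-0.01,"y":0,"z":0,"yaw":0,"grip":-1}
    - {"x":-0.02,"y":0,"z":0,"yaw":0,"grip":-1}
    - {"x":-0.03,"y":0,"z":0,"yaw":0,"grip":-1}
    - {"x":-0.035,"y":0,"z":0,"yaw":0,"grip":-1}
    - {"x":-0.035,"y":0.01,"z":-0.002,"yaw":0,"grip":-1}
    - {"x":-0.03,"y":0.022,"z":-0.005,"yaw":0,"grip":-1}
    - {"x":0,"y":0.03,"z":-0.005,"yaw":0,"grip":-1}
    - {"x":0,"y":0.03,"z":-0.005,"yaw":0,"grip":-1}
    - {"x":0,"y":0.03,"z":-0.005,"yaw":0,"grip":-1}
    - {"x":0,"y":0.03,"z":-0.005,"yaw":0,"grip":-1}
    - {"x":0,"y":0.03,"z":-0.005,"yaw":0,"grip":-1}
    - {"x":0,"y":0.025,"z":-0.005,"yaw":0,"grip":-1}

```text
time_s: 22.15
tool_pos: [0.5545, -0.1055, 0.1304]
ee_rot: [0.698, 0.117, 0.697, -0.117]
wrist_force: [0.0, -0.5, -1.7]
gripper_width: 0.64
```

Emit:
arm_command:
  increments:
    - {"x":0,"y":0.015,"z":-0.003,"yaw":0,"grip":-1}
    - {"x":0,"y":0.01,"z":-0.002,"yaw":0,"grip":-1}
    - {"x":0,"y":0,"z":0,"yaw":0,"grip":-1}
    - {"x":0,"y":0,"z":0,"yaw":0,"grip":-1}

```text
time_s: 22.55
tool_pos: [0.5578, -0.0823, 0.13]
ee_rot: [0.697, 0.117, 0.697, -0.117]
wrist_force: [0.3, 0.4, -1.3]
gripper_width: 0.643
```

```bash
python3 - <<'E'
from h import *
np.set_printoptions(precision=4,suppress=True)
s=r.sense();T=s['tool_pos'];R=rot(s['ee_rot']);print(s['time_s'],T,s['wrist_force'],s['gripper_width'])
snap('wrist');snap('scene')
for c in ['wrist','scene']:
  for t in ['tin_center','rest_mid','heater','rest_hinge']:
    for d in imaging.mark_of(c,t)[:1]: p=world(c,d['location']);print(c,t,round(d['conf'],2),p,'tool',R.T@(p-T))
E
```

```text
22.55 [ 0.5578 -0.0823  0.13  ] [ 0.2774  0.4094 -1.2767] 0.6430453671138522
wrist tin_center 0.72 [ 0.5531 -0.0817  0.1767] tool [-0.0467 -0.0009 -0.0046]
wrist heater 0.67 [ 0.4297 -0.0337  0.0008] tool [ 0.1291  0.0043 -0.1369]
wrist rest_hinge 0.66 [ 0.5045 -0.0637  0.099 ] tool [ 0.031   0.0003 -0.0565]
scene tin_center 0.7 [ 0.5596 -0.0851  0.1767] tool [-0.0467 -0.0021  0.0026]
scene rest_mid 0.55 [ 0.5623 -0.0791  0.1   ] tool [0.03   0.0046 0.0032]
scene heater 0.83 [ 0.4304 -0.0363 -0.0069] tool [ 0.1369  0.0021 -0.1355]
scene rest_hinge 0.62 [ 0.5099 -0.0633  0.0973] tool [ 0.0327  0.0024 -0.0515]
```

The tin is held upright and lined up with the rest's middle to within 2–3 mm. Now a guarded descent.

Emit:
arm_command:
  increments:
    - {"x":0.015,"y":0.002,"z":0,"yaw":0,"grip":-1}
    - {"x":0.015,"y":0,"z":0,"yaw":0,"grip":-1}
    - {"x":0.012,"y":0,"z":0,"yaw":0,"grip":-1}
    - {"x":0.006,"y":0,"z":0,"yaw":0,"grip":-1}
    - {"x":0.003,"y":0,"z":0,"yaw":0,"grip":-1}
    - {"x":0,"y":0,"z":0,"yaw":0,"grip":-1}

```text
time_s: 23.65
tool_pos: [0.5582, -0.0799, 0.0783]
ee_rot: [0.697, 0.117, 0.698, -0.117]
wrist_force: [0.4, 0.1, -2.3]
gripper_width: 0.646
```

Emit:
arm_command:
  increments:
    - {"x":0.001,"y":0,"z":0,"yaw":0,"grip":-1}
    - {"x":0.001,"y":0,"z":0,"yaw":0,"grip":-1}

```text
time_s: 23.85
tool_pos: [0.5589, -0.08, 0.0774]
ee_rot: [0.698, 0.117, 0.697, -0.117]
wrist_force: [0.5, 0.8, -0.6]
gripper_width: 0.644
```

Emit:
arm_command:
  increments:
    - {"x":0.001,"y":0,"z":0,"yaw":0,"grip":-1}
    - {"x":0.001,"y":0,"z":0,"yaw":0,"grip":-1}

```text
time_s: 24.05
tool_pos: [0.5586, -0.0799, 0.0752]
ee_rot: [0.698, 0.117, 0.697, -0.117]
wrist_force: [0.3, -0.1, -1.1]
gripper_width: 0.647
```

Emit:
arm_command:
  increments:
    - {"x":0.001,"y":0,"z":0,"yaw":0,"grip":-1}
    - {"x":0.001,"y":0,"z":0,"yaw":0,"grip":-1}

```text
time_s: 24.25
tool_pos: [0.5585, -0.0799, 0.0729]
ee_rot: [0.697, 0.117, 0.697, -0.117]
wrist_force: [0.5, -0.2, -1.4]
gripper_width: 0.642
```

Emit:
arm_command:
  increments:
    - {"x":0.001,"y":0,"z":0,"yaw":0,"grip":-1}

```text
time_s: 24.35
tool_pos: [0.5584, -0.0799, 0.0718]
ee_rot: [0.697, 0.117, 0.697, -0.117]
wrist_force: [-0.7, -0.2, -1.2]
gripper_width: 0.648
```

Emit:
arm_command:
  increments:
    - {"x":0.001,"y":0,"z":0,"yaw":0,"grip":-1}

```text
time_s: 24.45
tool_pos: [0.5588, -0.08, 0.071]
ee_rot: [0.698, 0.117, 0.697, -0.117]
wrist_force: [1.8, -0.3, 1.8]
gripper_width: 0.642
```

The tin is touching the rest, with about 3 N of change. Now I'll open and lift away.

Emit:
arm_command:
  increments:
    - {"x":0,"y":0,"z":0,"yaw":0,"grip":0.35}
    - {"x":0,"y":0,"z":0,"yaw":0,"grip":0.5}
    - {"x":0,"y":0,"z":0,"yaw":0,"grip":0.7}
    - {"x":0,"y":0,"z":0,"yaw":0,"grip":1}
    - {"x":0,"y":0,"z":0,"yaw":0,"grip":1}
    - {"x":0,"y":0,"z":0,"yaw":0,"grip":1}

```text
time_s: 25.05
tool_pos: [0.5585, -0.0799, 0.071]
ee_rot: [0.697, 0.117, 0.697, -0.117]
wrist_force: [0.7, 0.2, -0.6]
gripper_width: 0.995
```

Emit:
arm_command:
  increments:
    - {"x":-0.005,"y":0,"z":0,"yaw":0,"grip":1}
    - {"x":-0.015,"y":0,"z":0,"yaw":0,"grip":1}
    - {"x":-0.03,"y":0,"z":0,"yaw":0,"grip":1}
    - {"x":-0.04,"y":0,"z":0,"yaw":0,"grip":1}
    - {"x":-0.04,"y":0,"z":0,"yaw":0,"grip":1}
    - {"x":-0.04,"y":0,"z":0,"yaw":0,"grip":1}
    - {"x":0,"y":0,"z":-0.02,"yaw":0,"grip":1}
    - {"x":0,"y":0,"z":0,"yaw":0,"grip":1}

```text
time_s: 25.85
tool_pos: [0.5387, -0.073, 0.2434]
ee_rot: [0.698, 0.117, 0.697, -0.117]
wrist_force: [-0.8, 0.1, -0.8]
gripper_width: 0.997
```

```bash
python3 - <<'E'
from h import *
np.set_printoptions(precision=4,suppress=True)
s=r.sense();T=s['tool_pos'];print(s['time_s'],T,s['wrist_force'],s['gripper_width'])
w=snap('wrist');b=snap('scene');snap('top')
for c in ['wrist','scene','top']:
  for t in ['tin_center','rest_mid','rest_hinge','heater']:
    for d in imaging.mark_of(c,t)[:1]: print(c,t,round(d['conf'],2),world(c,d['location']))
w=cv2.resize(w,(480,360)); b=cv2.resize(b[140:260,250:370],(320,320),interpolation=cv2.INTER_CUBIC)
c=np.zeros((360,800,3),np.uint8); c[:,:480]=w; c[:320,480:]=b
cv2.imwrite('pics/n.png',c[:,:,::-1])
E
```

```text
25.85 [ 0.5387 -0.073   0.2434] [-0.7794  0.095  -0.801 ] 0.9972982504112273
wrist tin_center 0.67 [ 0.5566 -0.0798  0.1161]
wrist rest_hinge 0.97 [ 0.5066 -0.0648  0.097 ]
wrist heater 0.84 [ 0.4295 -0.0343 -0.0037]
scene tin_center 0.81 [ 0.5606 -0.0799  0.1196]
scene rest_mid 0.6 [ 0.5637 -0.0799  0.1008]
scene rest_hinge 0.82 [ 0.5097 -0.0628  0.0983]
scene heater 0.62 [ 0.4306 -0.0375  0.0001]
top tin_center 0.38 [ 0.5529 -0.0744  0.1221]
top rest_mid 0.72 [ 0.5562 -0.0863  0.0978]
top rest_hinge 0.62 [ 0.5029 -0.0636  0.0969]
top heater 0.5 [ 0.7522 -0.082  -0.0011]
```

View pics/n.png

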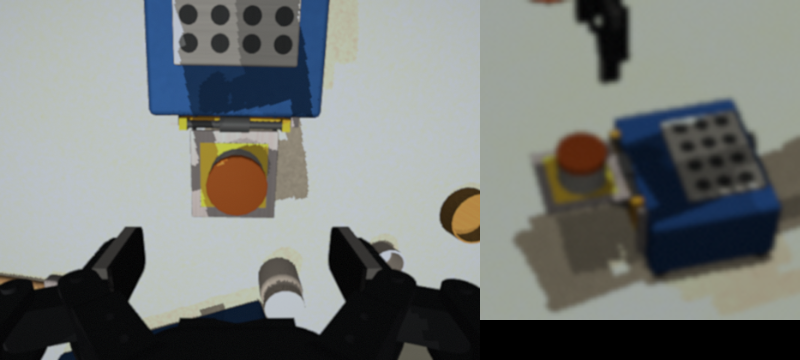

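The tin stands upright in the middle of the flat rest: in the wrist crop its lid is centred at (236,185) on the pad, with the pad visible all round. The gripper is clear.

```bash
python3 -c "
from bench import r
print(r.sign_off(), r.sense()['time_s'])"
```

```text
the job is handed in; nothing more can be done
the job is handed in; nothing more can be done
```

The job is done and handed in at about 26 s of the 67 s allowed. The blue heater's side rest is folded out flat and locked home, and the orange-lidded tin stands upright on it.

- **Rest:** I pushed it over with about 5 N and it went out flat. I then pressed it down about 7 mm at about 8 N until it met its buffer. There I held 16.7–17.1 N for about a second. The highest force I read on the rest was 17.1 N, but I only read it at the end of each move.
- **Tin:** In the last pictures it is upright with the gripper clear. The wrist and scene cameras put its centre within 2–3 mm of the rest's middle. The top camera disagreed, placing the tin about 12 mm from the rest's middle, but its tin reading had low confidence (0.38).
- **First push missed:** The real finger tips sit about 30 mm above the reported TCP, so the fingers passed over the rest's edge without touching it. I corrected for this in every later move.
- **Not checked:** I touched none of the other things, but I did not measure their positions again at the end.

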